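Tongs: one washer tablet over the soak pail

ROBOT

A 7-joint arm with a two-finger parallel gripper is mounted at the origin on the work surface. World frame = base frame: x ahead of the robot, y to its left, z up, the work surface at z = 0. Lengths are in m, angles in rad, forces in N, time in s.
With the tool pointing down it reaches from about 0.425 to 0.875 m from the base axis. Payload 4.7 kg.
Tool frame: the origin (TCP) lies on the centre line of the jaws, within the pads' length; the fingertips stand 22 mm ahead of it and the grasp point (between the pads) lies 3 mm ahead of it (finger_overhang is the distance from the TCP to the fingertips, in m); z points along the fingers, y is the line along which they close (so a half turn about z gives the same grasp; the last joint's range is limited). The gripper opens to 85 mm and grips with 20 to 120 N. Pads are 22 mm wide; open, the fingers measure 114 mm over their backs; the gripper's body (76 mm by 85 mm) begins 54 mm behind the grasp point. The pads swing forward as they close: fully open they stand 13 mm farther back than shut.
Start: joints at [1.272, 0.321, -0.07, 1.45, 0.023, 1.371, -0.057], TCP at [0.2, -0.618, 0.253] pointing down, gripper open.
Joint ranges: [-2.86, 2.86], [-0.3, 2.09], [-1.38, 1.24], [0.06, 2.45], [-1.56, 4.7], [0.09, 2.05], [-2.69, 2.69]. Speed limits (rad/s): [2.57, 2.57, 3.14, 3.14, 3.14, 3.14, 3.14].

INTERFACE

Orientations are given as a rotation vector (axis times angle).
In Python, from rig import * gives the robot as it stands.
- The arm moves only by the tool send_rows, never from a script. Its argument "rows" is a list of rows, each a list of 6 numbers: the shift along the tool's x, y, z in cm, then the turn, a rotation vector about the tool's x, y, z in rad. In form: [[tx, ty, tz, ax, ay, az], ...]. A call has 1 to 20 rows; each row shifts and turns the commanded pose from where the row before left it, along the tool's axes as they then stand; what a row does not reach is not made up. A row lasts 1/8 s, in which the tool goes at most 62.5 mm and 10.7 degrees, less where a joint would pass 70% of its speed; a pose out of reach is approached as far as the arm can. A call is refused whole if a number of a shift passes 6.25 or a number of a turn 0.188, either way. A call with a gripper value outside its range is refused whole. "jaw" is the gripper command: -1 is fully open, 1 is shut, values between are in proportion, set as the call begins (left out, the last holds). The fingers move at their own pace and stop on an object; "grip_force" is the grip in N (left out, the last holds). Time passes only in rows, so rows that do not move let the fingers close. It gives the time, the measured TCP pose, the force, the opening and the grip force at its end, in the units of the state.
- get_state(): the state, without advancing time (a new reading comes with each control period).
- get_image(name): name is "scene" or "side" or "wrist"; returns a dict with "pixels" (420x560x3 uint8, blue, green, red), "z_map" (420x560 float32, m along the optical axis (not along the pixel's ray), 0 where there is no reading), "fov_y" (degrees; the focal length in pixels is half the picture's height over the tangent of half this angle, whatever the lens; pixels are square), "cx", "cy" (the principal point, pixels), "rvec" (rotation vector, rad) and "tvec" (3), from world to camera coordinates, as OpenCV has them; the wrist camera has in their place "hand_eye" (4x4, takes a point from camera to tool coordinates, whose origin is the TCP and whose axes are the flange's). Camera axes: x right, y down, z forward; pixel columns grow to the right and rows downward; lengths in m; the calibration is good to about 2 mm. A picture is of the moment at which its call begins: read the wrist's pose just before it.
- job_done(): hands the job in; it is judged then, once.
Trained networks look in a picture, given as the dict that the camera call returned (one of the last four; its "shot" number tells which), for a name from the list of things; names that differ only in an ending like _2 or _b are one class to them, and where a whole thing is asked for, a point or a joint stands for the part that bears it (a point fixed in the world has none). Each returns a list of dicts, best first, with "p" (0 to 1); they miss things now and then, are a little off and sometimes report something else, mostly with a low value. They report only what shows in the picture. A call takes as long as a camera call. They do not tell look-alikes from the thing itself.
- trace(label, picture): "mask" (420x560 bool, what is visible of it) and "centre" ([row, column] in pixels, amid what is visible of it).
The state is a dict: "clock": time; "joints": joint angles; "dq": joint speeds; "effort": joint torques, N m; "position": TCP position; "eef_rot": TCP orientation; "wrist_force": force on the tool from outside, world axes, zero at the start; "ft_torque": the same for the moment, N m; "width": opening from 0.0 (shut) to 1.0 (fully open); "finger_force": force on a finger pad.
Only numpy, scipy, OpenCV 4.12 (cv2) and the standard library are available. Lean on these libraries where they do the work, as an engineer would, in place of code of your own. Each camera call takes 0.05 s, during which the arm holds its last target. There are 200 camera calls.

TASK

On the laundry counter, lift the clear cover off the tablet tray, set it flat on the counter beside the tray and let go of it. Then pick up the spring tongs, take one tablet out of the tray with them, and finish while still holding it in the tongs, steady over the middle of the steel pail's mouth and clear above the rim. Never touch the tablets with the gripper itself, leave the other tablet in the tray, and do not shift the pail or disturb the other things on the counter.

Things in the scene. Friction and masses are not known exactly. Their poses are not given: they have to be found in the camera images.
- tray: shallow steel tray, fixed to the counter, 106 (own x) x 172 (own y) mm, floor 5 mm above the counter, lip 8 mm high and 4 mm thick. Origin: centre of its underside, on the counter; z up.
- cover: clear plastic cover (upside-down box) standing inside the tray's lip over the tablets, 88 (own x) x 154 (own y) x 50 mm high, 0.2 kg. On top a grey bar handle along own x: 62 mm long, 12 mm wide (own y), 12 mm thick, on two posts; bar centre 78 mm above the cover's lower edge, 22 mm free below it. Origin: centre of the lower edge plane; z up.
- tablet_a: round white pressed tablet lying flat on the tray, 36 mm diameter, 20 mm thick, about 30 g. Origin: centre of its underside. At the start about 36 mm from the tray's centre on the tray's +y side.
- tablet_b: the same kind of tablet, on the tray's -y side.
- tongs: sprung steel tongs, 245 mm long, 110 g, lying on edge so the arms close in the horizontal plane. Origin: underside, on the centre line; +x to the tips (end +119 mm), hinge end -125 mm; z up. Black flat hand grips, x = -65 to +28 mm, 4 to 22 mm high. Grip from above across both at x = -15 mm (balance point): 45 mm over the outside when open, 32 mm closed on a tablet, 15 mm when tips meet.
- tong_left: left (+y) arm of the tongs; origin on its hinge at x = -115, y = +8, z = 13 mm of the tongs' frame; yaw 0 relative to the tongs when fully open, about -0.065 rad when closed on a tablet. Springs hold both arms open: squeezing at the hand grips takes 5 N to start, 7 N when closed on a tablet; 20 to 40 N of grip holds a tablet firmly.
- tong_right: right (-y) arm, mirror image of the left; the arms are linked and move equally, so the centre line stays midway. The outer faces of the two hand grips are parallel when squeezed to about 39 mm (tips then about 52 mm apart): the tongs sit most steadily in the fingers there, and the tips still straddle a tablet. Fully open each face tapers 0.025 rad, wider to the tips.
- tip_left (a point): centre of the inner face of the left arm's scoop-shaped tip, 26 mm high and 38 mm long along the arm, shallow hollow facing the other tip; about x = +100, z = 13 mm in the tongs' frame; the two tips are about 64 mm apart when open.
- tip_right (a point): the same point on the right arm.
- pail: round open steel pail standing on the counter, 150 mm high, 180 mm across at the rim and 140 mm at the foot, 0.7 kg, with its wire bail folded down on its far side (own +x, reaches 102 mm from the axis, 65 to 130 mm up). Origin: centre of its underside; z up.
- pail_mouth (a point): centre of the pail's mouth, at rim height, 150 mm above the counter.
- dosing_cup: bystander: white plastic dosing cup, 70 mm across, 60 mm high; origin: centre of the underside.
- stain_jar: bystander: white jar, 68 mm across, 90 mm high; origin: centre of the underside.
- scrub_brush: bystander: wooden scrubbing brush lying bristles down, 120 x 45 mm, 38 mm high; origin: centre of its underside.
- clothes_peg: bystander: wooden clothes peg, 72 mm long, 12 mm high, lying near the robot; origin: centre of its underside.
- softener: bystander: white bottle, 80 mm across, 200 mm high; origin: centre of the underside.
- spray_bottle: bystander: clear spray bottle, 72 mm across, 190 mm high; origin: centre of the underside.
Mind the look-alikes: they are no part of the job. What is shaped like the cover but blue or yellow is not meant.

How it is judged:
On the way, in this order (a step that is already met when the one before it is completed fails the run):
1. the cover is lifted off the tray in the gripper (height (world z) of cover above 0.027 m and contact force between the fingers and cover above 0.5 N), for 0.1 s.
2. the cover stands flat on the counter beside the tray, let go (height (world z) of cover below 0.004 m and angle between cover's own z axis and vertical below 0.05 rad and horizontal distance between cover and tray above 0.1 m and contact force between the fingers and cover below 0.05 N and linear speed of cover below 0.02 m/s), for 0.2 s.
3. the tongs are lifted in the gripper (height (world z) of each of tip_left, tip_right above 0.023 m and height (world z) of tongs above 0.006 m and contact force between the fingers and tongs above 1 N), for 0.1 s.
4. one tablet is lifted out of the tray between the two tips of the tongs (((contact force between each of tong_left, tong_right and tablet_a above 0.5 N and contact force between the fingers and tongs above 1 N and height (world z) of tablet_a above 0.04 m) or (contact force between each of tong_left, tong_right and tablet_b above 0.5 N and contact force between the fingers and tongs above 1 N and height (world z) of tablet_b above 0.04 m))), for 0.2 s.
At the end, for the whole second after the job is handed in: One tablet pinched by both tips of the gripped tongs, still, within 55 mm of the pail mouth's middle, underside over 12 mm above the rim, touching nothing else; other tablet in the tray; cover flat on the counter, let go, 100 mm or more from tray centre; pail upright, within 30 mm of its start (all of step 2 and ((contact force between each of tong_left, tong_right and tablet_a above 0.5 N and contact force between the fingers and tongs above 1 N and horizontal distance between tablet_a and pail_mouth below 0.055 m and z of tablet_a in the frame of pail_mouth above 0.012 m and linear speed of tablet_a below 0.04 m/s and contact force between each of pail, tray, the fingers and tablet_a below 0.05 N and z of tablet_b in the frame of tray below 0.012 m and horizontal distance between tablet_b and tray below 0.075 m and contact force between tongs and tablet_b below 0.05 N) or (contact force between each of tong_left, tong_right and tablet_b above 0.5 N and contact force between the fingers and tongs above 1 N and horizontal distance between tablet_b and pail_mouth below 0.055 m and z of tablet_b in the frame of pail_mouth above 0.012 m and linear speed of tablet_b below 0.04 m/s and contact force between each of pail, tray, the fingers and tablet_b below 0.05 N and z of tablet_a in the frame of tray below 0.012 m and horizontal distance between tablet_a and tray below 0.075 m and contact force between tongs and tablet_a below 0.05 N)) and angle between pail's own z axis and vertical below 0.05 rad and distance of pail from where it was at the start of the episode below 0.03 m and contact force between pail and tongs below 0.05 N); the arm keeps its last pose, push and grip.
It fails at once if the gripper itself touches a tablet (contact force between any of the fingers, the arm and tablet_a above 0.3 N or contact force between any of the fingers, the arm and tablet_b above 0.3 N).
It fails at once if a bystander is shifted by more than 30 mm (distance of any of dosing_cup, stain_jar, scrub_brush, clothes_peg, softener, spray_bottle from where it was at the start of the episode above 0.03 m).
It fails at once if the pail is shifted by more than 30 mm or tipped (distance of pail from where it was at the start of the episode above 0.03 m or angle between pail's own z axis and vertical above 0.3 rad).
It fails at once if both tablets are out of the tray (z of each of tablet_a, tablet_b in the frame of tray above 0.03 m).
It also fails if it takes over 58 s, if anything falls off the work surface, if the arm or the gripper's body presses on something with over 40 N, if the wrist force passes 120 N, or if a joint passes its speed limit or range.

## Working session

There is one attempt and no reset: what is moved stays moved. The work goes in short steps, Python scripts to look and compute and a tool call to move; the robot and the scene stay as the last step left them, time stands still between calls to the robot, and variables do not carry over. Pictures are saved under pics/ and viewed, at most 10 in all, crops included, and the job is handed in when it is done.

Besides the shell and the picture viewer there is one more tool, called after "Emit:" by a JSON object that holds its "op" and its "data". send_rows: Moves the arm, as the interface text tells. Its arguments: {"type":"object","properties":{"rows":{"type":"array","items":{"type":"array","items":{"type":"number"}}},"jaw":{"type":"number"},"grip_force":{"type":"number"}},"required":["rows"]}

```bash
mkdir -p pics; cat > h.py <<'E'
from rig import *
import numpy as np, cv2
from scipy.spatial.transform import Rotation as R
def cam(name):
    s=get_state(); im=get_image(name); f=210/np.tan(np.radians(im["fov_y"]/2))
    if name=="wrist":
        T=np.eye(4);T[:3,:3]=R.from_rotvec(s["eef_rot"]).as_matrix();T[:3,3]=s["position"]
        M=T@np.array(im["hand_eye"])
    else:
        W=np.eye(4);W[:3,:3]=R.from_rotvec(np.ravel(im["rvec"])).as_matrix();W[:3,3]=np.ravel(im["tvec"]);M=np.linalg.inv(W)
    v,u=np.mgrid[:420,:560]; z=im["z_map"].astype(float)
    P=np.stack([(u-im["cx"])/f*z,(v-im["cy"])/f*z,z],-1)@M[:3,:3].T+M[:3,3]
    P[z<=0]=np.nan
    return im,P,M,f
def proj(p,im,M,f):
    q=(np.asarray(p)-M[:3,3])@M[:3,:3]
    return np.stack([f*q[...,0]/q[...,2]+im["cx"],f*q[...,1]/q[...,2]+im["cy"]],-1)
def ray(uv,im,M,f,z):
    d=M[:3,:3]@np.array([(uv[0]-im["cx"])/f,(uv[1]-im["cy"])/f,1]); return M[:3,3]+d*(z-M[2,3])/d[2]
E
python3 - <<'E'
from h import *
s=get_state();print(s)
for c in ["scene","side"]:
    im,P,M,f=cam(c); cv2.imwrite(f"pics/{c}0.png",im["pixels"]); print(c,M[:3,3].round(3),f)
    for n in ["tray","cover","tablet_a","tongs","pail","dosing_cup","stain_jar","scrub_brush","clothes_peg","softener","spray_bottle"]:
        for d in trace(n,im)[:3]:
            m=d["mask"];Q=P[m];Q=Q[~np.isnan(Q[:,0])]
            print(n,round(d["p"],2),np.round(d["centre"]),m.sum(),np.round(np.median(Q,0),3) if len(Q) else None, np.round(np.percentile(Q,[2,98],axis=0),3).tolist() if len(Q) else None)
E
```

```text
{'clock': 0.0, 'joints': array([ 1.27211078,  0.32183518, -0.07006451,  1.45169352,  0.02257655,
        1.37077002, -0.05693586]), 'dq': array([ 0.0001747 , -0.00185897, -0.00040438,  0.00139571,  0.00174634,
        0.00070336,  0.00025448]), 'effort': array([-9.05143934e-04, -4.93581462e+01, -3.82581968e-01, -3.14328539e+01,
        1.29216816e-02,  1.13609093e-02, -1.53792678e-05]), 'position': array([ 0.19981025, -0.61800677,  0.25220608]), 'eef_rot': array([-3.10139934e+00, -4.88984286e-01,  5.94989604e-04]), 'wrist_force': array([0.23775245, 0.26853902, 0.22588557]), 'ft_torque': array([0.02565799, 0.0553033 , 0.01755157]), 'finger_force': 0.0, 'width': 0.9987858795475841}
scene [1.185 0.734 0.795] 441.1031308664462
tray 0.77 [276. 222.] 345 [0.656 0.034 0.007] [[0.589, -0.109, 0.001], [0.688, 0.077, 0.012]]
cover 0.88 [333. 239.] 2958 [0.797 0.226 0.051] [[0.725, 0.132, 0.005], [0.853, 0.288, 0.085]]
cover 0.78 [203. 276.] 1123 [ 0.362 -0.104  0.05 ] [[0.287, -0.205, 0.003], [0.417, -0.051, 0.085]]
cover 0.72 [254. 233.] 1875 [0.634 0.008 0.055] [[0.573, -0.09, 0.01], [0.677,
[... 1947 characters left out ...]
94 [198. 210.] 522 [0.756 0.04  0.038] [[0.733, -0.014, -0.001], [0.803, 0.071, 0.06]]
stain_jar 0.86 [182. 235.] 589 [ 0.757 -0.074  0.059] [[0.742, -0.109, 0.007], [0.799, -0.053, 0.091]]
scrub_brush 0.86 [180. 278.] 482 [ 0.732 -0.22   0.033] [[0.684, -0.251, -0.001], [0.796, -0.211, 0.04]]
clothes_peg 0.48 [275. 294.] 147 [0.385 0.046 0.007] [[0.35, 0.032, -0.002], [0.414, 0.058, 0.011]]
clothes_peg 0.22 [202. 336.] 269 [ 0.536 -0.288  0.012] [[0.437, -0.32, -0.003], [0.655, -0.269, 0.023]]
softener 0.8 [153. 368.] 1208 [ 0.559 -0.475  0.093] [[0.533, -0.586, -0.0], [0.646, -0.457, 0.198]]
spray_bottle 0.6 [297.  79.] 2264 [0.573 0.498 0.099] [[0.558, 0.462, 0.001], [0.629, 0.53, 0.191]]
```

View pics/scene0.png

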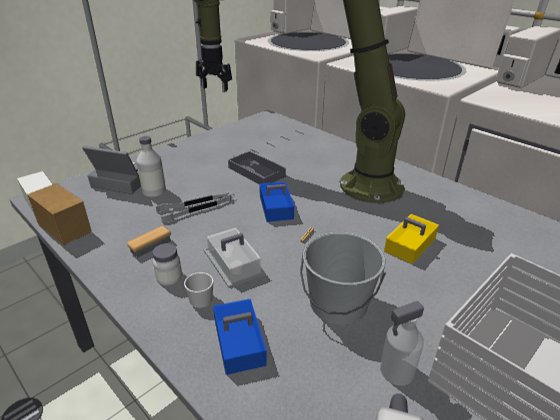

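```bash
python3 - <<'E'
from h import *
im,P,M,f=cam("scene")
c=im["pixels"]
cv2.imwrite("pics/crop0.png",cv2.resize(c[190:320,140:320],None,fx=4,fy=4,interpolation=cv2.INTER_CUBIC))
for n,box in [("cover",((0.53,0.70),(-.12,.1)))]:
  for cn in ["scene","side"]:
    im,P,M,f=cam(cn)
    b=im["pixels"].astype(int)
    m=(P[...,0]>.53)&(P[...,0]<.70)&(P[...,1]>-.12)&(P[...,1]<.1)
    h=m&(P[...,2]>.066)
    Q=P[h][:,:2]; r=cv2.minAreaRect(Q.astype(np.float32)*1000); print(cn,"bar",len(Q),Q.mean(0),r,np.median(P[h][:,2]))
    h=m&(P[...,2]>.042)&(P[...,2]<.056)
    Q=P[h][:,:2]; r=cv2.minAreaRect(Q.astype(np.float32)*1000); print(cn,"top",len(Q),r)
    t=m|((P[...,0]>.4)&(P[...,0]<.67)&(P[...,1]>-.4)&(P[...,1]<-.25)&(P[...,2]>.008)&(P[...,2]<.03))
    t&=~m
    Q=P[t][:,:2]; r=cv2.minAreaRect(Q.astype(np.float32)*1000); print(cn,"tongs",len(Q),r)
E
```

```text
scene bar 159 [ 0.62025875 -0.01356078] ((617.9968872070312, -14.738035202026367), (15.172332763671875, 63.11876678466797), 76.16299438476562) 0.08516529963753106
scene top 639 ((617.422119140625, -16.41486358642578), (160.40829467773438, 90.53270721435547), 75.14105987548828)
scene tongs 674 ((525.8284912109375, -307.7696838378906), (78.73590850830078, 256.7095642089844), 72.43878173828125)
side bar 103 [ 0.61153385 -0.0111236 ] ((615.5856323242188, -13.023942947387695), (12.458595275878906, 62.684288024902344), 76.01740264892578) 0.08499991291754228
side top 988 ((617.287109375, -15.023475646972656), (156.47970581054688, 94.36698150634766), 74.54473114013672)
side tongs 401 ((530.9021606445312, -298.85333251953125), (71.75430297851562, 261.2340393066406), 68.13480377197266)
```

View pics/crop0.png

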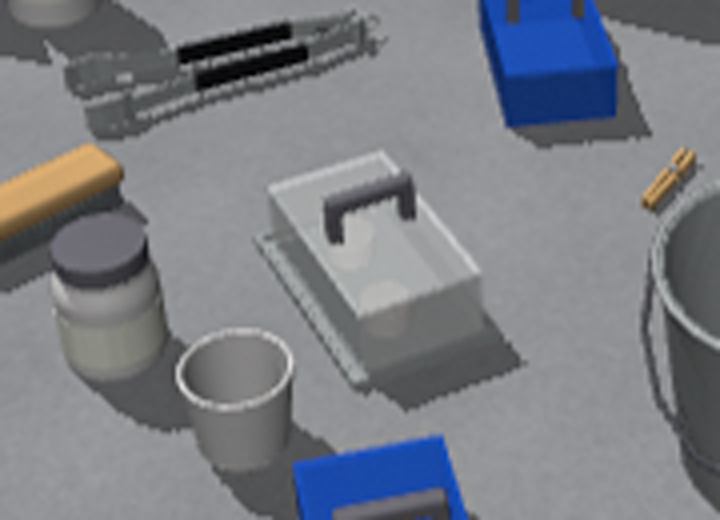

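Candidates for the cover in scene pixels (column, row):
- blue at (277,200)
- blue at (239,335)
- yellow at (412,237)
- clear with a grey bar at (233,254), standing in the tray with the tablets showing through. The close crop confirms this is the one to take.

The tongs are at (197,205). I'm moving above the cover.

Emit:
{"op": "send_rows", "data": {"rows": [[3.6,-2.8,0,0,0,0],[3.6,-2.8,0,0,0,0],[3.6,-2.8,0,0,0,0],[3.6,-2.8,0,0,0,0],[3.6,-2.8,0,0,0,0],[3.6,-2.8,0,0,0,0],[3.6,-2.8,0,0,0,0],[3.6,-2.8,0,0,0,0],[3.6,-2.8,0,0,0,0],[3.6,-2.8,0,0,0,0],[3.6,-2.8,0,0,0,0],[3.6,-2.8,0,0,0,0],[3.6,-2.8,0,0,0,0],[3.6,-2.8,0,0,0,0],[0,0,0,0,0,0.14],[0,0,0,0,0,0.14],[0,0,0,0,0,0.14],[0,0,0,0,0,0.14],[0,0,0,0,0,0]], "jaw": -1}}

```text
clock: 3.72
position: [0.5589, -0.0904, 0.2534]
eef_rot: [3.118, -0.385, 0.0]
wrist_force: [-1.0, 0.2, -0.1]
width: 1.0
finger_force: 0.0
```

```bash
cat >> h.py <<'E'
def T():
    s=get_state(); Rm=R.from_rotvec(s["eef_rot"]).as_matrix()
    print("t",round(s["clock"],2),"pos",s["position"].round(4),"yaw",np.degrees(np.arctan2(Rm[1,0],Rm[0,0])).round(2),"tilt",Rm[2].round(4),"w",round(s["width"],3),"ff",round(s["finger_force"],1),"F",s["wrist_force"].round(1)); return s["position"],Rm
def go(p):
    q,Rm=T(); print("tool cm",(100*(np.asarray(p)-q)@Rm).round(2))
def wrap(a): return (a+90)%180-90
E
python3 - <<'E'
from h import *
p,Rm=T()
im,P,M,f=cam("wrist"); cv2.imwrite("pics/w1.png",im["pixels"])
z=P[...,2]
m=(abs(P[...,0]-.617)<.09)&(abs(P[...,1]+.014)<.11)
for lo,hi in [(.068,.1),(.045,.058)]:
    h=m&(z>lo)&(z<hi); Q=P[h]; r=cv2.minAreaRect(Q[:,:2].astype(np.float32)*1000); print(len(Q),r,np.median(Q[:,2]))
E
```

```text
t 3.73 pos [ 0.5589 -0.0904  0.2534] yaw -14.07 tilt [ 1.e-04  2.e-04 -1.e+00] w 1.0 ff 0.0 F [-1.   0.2 -0.1]
1142 ((616.8020629882812, -18.8782958984375), (12.54690170288086, 61.43743896484375), 75.16472625732422) 0.08778666210661742
13282 ((616.553955078125, -18.374916076660156), (154.3605194091797, 88.23735809326172), 75.0970458984375) 0.05441255883927579
```

View pics/w1.png

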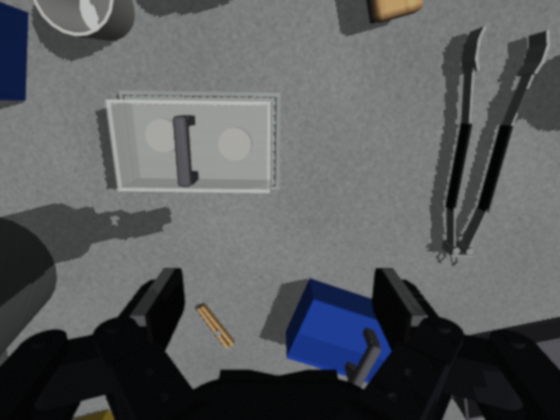

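The wrist view confirms it. The clear cover's bar is at pixel (183,150), with tablets at (160,135) and (234,144). The open tongs are at about (480,150), tips up (+x). I'm going to the bar now.

Emit:
{"op": "send_rows", "data": {"rows": [[1.93,-4.18,0,0,0,0],[1.93,-4.18,0,0,0,0.015],[0,0,4,0,0,0],[0,0,4,0,0,0],[0,0,4,0,0,0],[0,0,2.5,0,0,0],[0,0,2.3,0,0,0],[0,0,0,0,0,0],[0,0,0,0,0,0]]}}

```text
clock: 4.9
position: [0.6175, -0.0187, 0.0863]
eef_rot: [-3.115, 0.409, -0.002]
wrist_force: [0.2, 0.0, 0.4]
width: 0.998
finger_force: 0.0
```

Emit:
{"op": "send_rows", "data": {"rows": [[0,0,0,0,0,0],[0,0,0,0,0,0],[0,0,0,0,0,0],[0,0,0,0,0,0],[0,0,0,0,0,0],[0,0,0,0,0,0]], "jaw": 1, "grip_force": 60}}

```text
clock: 5.65
position: [0.6171, -0.0187, 0.0856]
eef_rot: [-3.115, 0.41, -0.001]
wrist_force: [-0.2, 0.5, 3.6]
width: 0.124
finger_force: 59.0
```

```bash
python3 - <<'E'
from h import *
T()
E
```

```text
t 5.65 pos [ 0.6171 -0.0187  0.0856] yaw -15.02 tilt [ 6.e-04 -1.e-04 -1.e+00] w 0.124 ff 59.0 F [-0.2  0.5  3.6]
```

Emit:
{"op": "send_rows", "data": {"rows": [[0,0,-1,0,0,0],[0,0,-2,0,0,0],[0,0,-2.5,0,0,0],[0,0,-2,0,0,0],[0,0,-0.5,0,0,0],[-1,-0.2,0,0,0,0],[-3,-0.6,0,0,0,0],[-3,-0.7,0,0,0,0],[-3,-0.7,0,0,0,0],[-3,-0.6,0,0,0,0],[-1,-0.2,0,0,0,0],[0,0,0,0,0,0],[0,0,2,0,0,0],[0,0,2.5,0,0,0],[0,0,2,0,0,0],[0,0,1,0,0,0],[0,0,0.4,0,0,0],[0,0,0,0,0,0],[0,0,0,0,0,0]]}}

```text
clock: 8.02
position: [0.49, 0.0465, 0.087]
eef_rot: [-3.115, 0.411, -0.002]
wrist_force: [0.4, -0.1, -3.5]
width: 0.124
finger_force: 58.5
```

```bash
python3 - <<'E'
from h import *
T()
im,P,M,f=cam("scene"); cv2.imwrite("pics/s2.png",cv2.resize(im["pixels"][180:300,160:340],None,fx=4,fy=4))
E
```

```text
t 8.03 pos [0.49   0.0465 0.087 ] yaw -15.02 tilt [ 1.4e-03 -2.0e-04 -1.0e+00] w 0.124 ff 58.5 F [ 0.4 -0.1 -3.5]
```

View pics/s2.png

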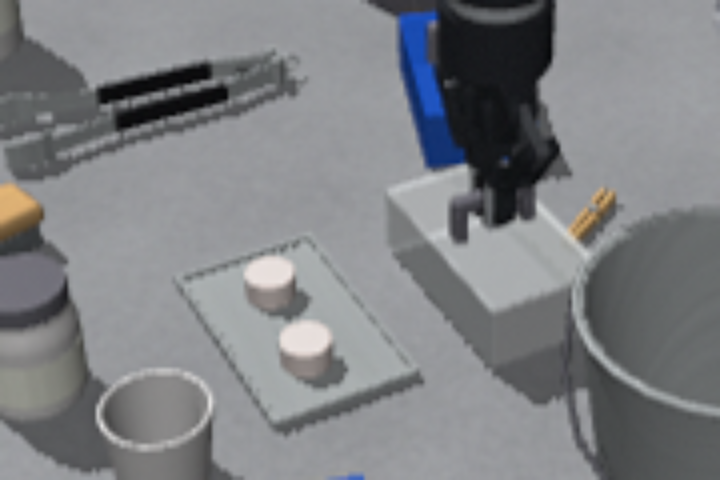

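The crop shows the cover in the gripper at about (500,270), clear of the tray and of the peg. It is still about 6 mm above the counter, so I'm lowering it.

Emit:
{"op": "send_rows", "data": {"rows": [[0,0,0.3,0,0,0],[0,0,0.3,0,0,0],[0,0,0,0,0,0],[0,0,0,0,0,0]]}}

```text
clock: 8.57
position: [0.4895, 0.0464, 0.0806]
eef_rot: [3.114, -0.411, 0.0]
wrist_force: [-1.9, 0.0, 3.5]
width: 0.127
finger_force: 59.3
```

```bash
python3 - <<'E'
from h import *
T()
E
```

```text
t 8.57 pos [0.4895 0.0464 0.0806] yaw -15.02 tilt [ 3.e-04  2.e-04 -1.e+00] w 0.127 ff 59.3 F [-1.9  0.   3.5]
```

Emit:
{"op": "send_rows", "data": {"rows": [[0,0,0,0,0,0],[0,0,0,0,0,0],[0,0,0,0,0,0],[0,0,0,0,0,0],[0,0,-2,0,0,0],[0,0,-5,0,0,0],[0,0,-5,0,0,0],[0,0,-5,0,0,0],[1.6,4,0,0,0,0.05],[1.6,4,0,0,0,0.05],[1.6,4,0,0,0,0.05],[1.6,4,0,0,0,0.05],[1.6,4,0,0,0,0],[1.6,4,0,0,0,0],[1.6,4,0,0,0,0],[1.6,4,0,0,0,0],[0,0,0,0,0,0],[0,0,0,0,0,0]], "jaw": -1}}

```text
clock: 10.82
position: [0.4829, -0.2965, 0.25]
eef_rot: [-3.057, 0.719, 0.0]
wrist_force: [0.1, -0.6, 0.7]
width: 0.996
finger_force: 0.0
```

```bash
python3 - <<'E'
from h import *
p,Rm=T()
im,P,M,f=cam("wrist"); cv2.imwrite("pics/w3.png",im["pixels"])
g=im["pixels"].max(-1); 
for d in trace("tongs",im)[:2]: print(d["p"],d["centre"],d["mask"].sum())
m=trace("tongs",im)[0]["mask"]
b=m&(g<45)&(P[...,2]<.035)
n,l,st,c=cv2.connectedComponentsWithStats(b.astype(np.uint8))
for i in range(1,n):
    if st[i,4]>150:
        Q=P[l==i]; print(st[i],c[i].round(),np.nanmedian(Q,0).round(4),cv2.minAreaRect(Q[:,:2].astype(np.float32)*1000))
np.save("P3.npy",P);np.save("m3.npy",m)
# cover check
im,P,M,f=cam("scene")
q=(abs(P[...,0]-.489)<.09)&(abs(P[...,1]-.047)<.1)&(P[...,2]>.066)&(P[...,2]<.1); Q=P[q]; print("cover bar",len(Q),cv2.minAreaRect(Q[:,:2].astype(np.float32)*1000),np.median(Q[:,2]))
E
```

```text
t 10.82 pos [ 0.4829 -0.2965  0.25  ] yaw -26.46 tilt [-5.e-04 -8.e-04 -1.e+00] w 0.996 ff 0.0 F [ 0.1 -0.6  0.7]
0.67 [135.6, 285.8] 1845
[286  99  13  86 219] [292. 141.] [ 0.5134 -0.3301  0.0215] ((511.743896484375, -329.3673400878906), (2.8177547454833984, 89.44969940185547), 71.42706298828125)
[245 106  21  87 301] [255. 149.] [ 0.5233 -0.2911  0.0212] ((522.1574096679688, -290.41357421875), (3.286686897277832, 92.40939331054688), 74.59166717529297)
cover bar 135 ((490.9043884277344, 48.7144889831543), (17.009620666503906, 63.18307113647461), 71.70012664794922) 0.08150503662065178
```

View pics/w3.png

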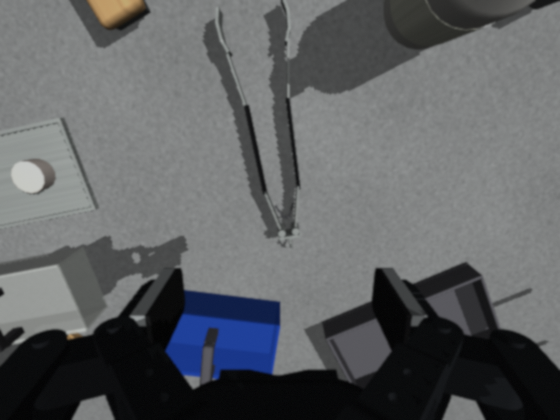

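The tongs are at pixel (275,130), tips up. The two black grips give a yaw of -17° and a balance point at (0.520,-0.311). The cover stands at (0.490,0.048), and its bar top height matches it resting on the counter. Next I grip the tongs.

Emit:
{"op": "send_rows", "data": {"rows": [[2,-0.2,0,0,0,0],[2,-0.2,0,0,0,0],[0,0,4,0,0,-0.083],[0,0,4,0,0,-0.082],[0,0,4,0,0,0],[0,0,4,0,0,0],[0,0,3,0,0,0],[0,0,2,0,0,0],[0,0,1.2,0,0,0],[0,0,0,0,0,0],[0,0,0,0,0,0]]}}

```text
clock: 12.4
position: [0.5213, -0.3119, 0.0296]
eef_rot: [3.106, -0.465, 0.003]
wrist_force: [-0.1, -0.7, 0.5]
width: 1.001
finger_force: 0.0
```

```bash
python3 - <<'E'
from h import *
T(); go([.5203,-.3109,.026])
E
```

```text
t 12.4 pos [ 0.5213 -0.3119  0.0296] yaw -17.02 tilt [ 2.1e-03  6.0e-04 -1.0e+00] w 1.001 ff 0.0 F [-0.1 -0.7  0.5]
t 12.4 pos [ 0.5213 -0.3119  0.0296] yaw -17.02 tilt [ 2.1e-03  6.0e-04 -1.0e+00] w 1.001 ff 0.0 F [-0.1 -0.7  0.5]
tool cm [-0.12 -0.07  0.36]
```

Emit:
{"op": "send_rows", "data": {"rows": [[0,0,0.4,0,0,0],[0,0,0,0,0,0],[0,0,0,0,0,0],[0,0,0,0,0,0],[0,0,0,0,0,0],[0,0,0,0,0,0]], "jaw": 0.08, "grip_force": 40}}

```text
clock: 13.15
position: [0.5208, -0.3119, 0.0253]
eef_rot: [3.106, -0.465, 0.002]
wrist_force: [-0.7, -0.1, 5.6]
width: 0.463
finger_force: 7.1
```

```bash
python3 - <<'E'
from h import *
T()
E
```

```text
t 13.15 pos [ 0.5208 -0.3119  0.0253] yaw -17.05 tilt [ 1.3e-03  6.0e-04 -1.0e+00] w 0.463 ff 7.1 F [-0.7 -0.1  5.6]
```

Emit:
{"op": "send_rows", "data": {"rows": [[0,0,-0.5,0,0,0],[0,0,-1,0,0,0],[0,0,-1.5,0,0,0],[0,0,-2,0,0,0],[0,0,-2,0,0,0],[0,0,-2,0,0,0],[0,0,-1,0,0,0],[0,0,0,0,0,0],[0,0,0,0,0,0],[0,0,0,0,0,0]]}}

```text
clock: 14.4
position: [0.5198, -0.3111, 0.1233]
eef_rot: [-3.106, 0.465, 0.003]
wrist_force: [-0.5, 0.1, -1.8]
width: 0.459
finger_force: 5.7
```

```bash
python3 - <<'E'
from h import *
T()
im,P,M,f=cam("wrist"); cv2.imwrite("pics/w4.png",im["pixels"])
E
```

```text
t 14.4 pos [ 0.5198 -0.3111  0.1233] yaw -17.02 tilt [-1.7e-03 -4.0e-04 -1.0e+00] w 0.459 ff 5.7 F [-0.5  0.1 -1.8]
```

View pics/w4.png

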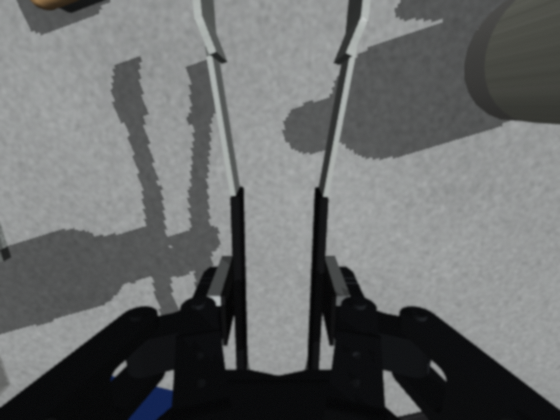

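The wrist view shows the tongs held symmetrically, grips at (238,270) and (318,270) and tips at (205,25) and (355,25). Next I measure tip heights, the tablets and the pail.

```bash
python3 - <<'E'
from h import *
p,Rm=T()
im,P,M,f=cam("wrist")
L=(P-p)@Rm*1000
for r in [(15,45,192,215),(60,180,200,245),(195,240,230,245),(15,45,345,370),(60,180,320,355),(195,240,315,328)]:
    q=L[r[0]:r[1],r[2]:r[3]].reshape(-1,3); q=q[q[:,2]<60]; print(r,len(q),np.median(q,0).round(1), q.min(0).round(1),q.max(0).round(1))
for cn in ["scene","side"]:
    im,P,M,f=cam(cn); z=P[...,2]
    m=(abs(P[...,0]-.617)<.08)&(abs(P[...,1]+.019)<.1)&(z>.019)&(z<.032)
    n,l,st,c=cv2.connectedComponentsWithStats(m.astype(np.uint8))
    for i in range(1,n):
        if st[i,4]>25:
            Q=P[l==i];Q=Q[Q[:,2]>.0215]; print(cn,len(Q),cv2.minEnclosingCircle(Q[:,:2].astype(np.float32)*1000),np.median(Q[:,2]))
    m=(abs(P[...,0]-.53)<.12)&(abs(P[...,1]-.285)<.12)&(z>.145)&(z<.158)
    Q=P[m][:,:2]; A=np.c_[2*Q,np.ones(len(Q))]; s=np.linalg.lstsq(A,(Q**2).sum(1),rcond=None)[0]; print(cn,"pail",len(Q),s[:2],np.sqrt(s[2]+s[:2]@s[:2]))
    if cn=="scene":
        # tray lip
        m=(abs(P[...,0]-.617)<.1)&(abs(P[...,1]+.019)<.12)&(z>.004)&(z<.017)
        print(cv2.minAreaRect(P[m][:,:2].astype(np.float32)*1000))
E
```

```text
t 14.45 pos [ 0.5199 -0.3112  0.1234] yaw -17.03 tilt [-1.5e-03 -4.0e-04 -1.0e+00] w 0.463 ff 5.8 F [-0.6 -0.4 -2. ]
(15, 45, 192, 215) 482 [103.1 -23.5   0.7] [ 96.9 -26.1  -2.4] [111.2 -20.5  26. ]
(60, 180, 200, 245) 1449 [ 73.5 -19.9   6.2] [ 47.3 -23.8   2.3] [ 95.4 -16.2  25.5]
(195, 240, 230, 245) 625 [ 33.9 -15.1   4.3] [ 18.6 -18.2   2. ] [ 43.6 -13.9  21.4]
(15, 45, 345, 370) 535 [103.2  28.1   1.6] [96.9 25.  -2.1] [111.5  30.9  26.9]
(60, 180, 320, 355) 1522 [73.5 23.9  6.7] [47.3 19.6  2.6] [95.1 28.  26.7]
(195, 240, 315, 328) 548 [34.8 18.6  4.1] [23.3 17.1  2. ] [43.7 21.5 14.9]
scene 96 ((609.5237426757812, -51.657291412353516), 19.488021850585938) 0.025814069093756775
scene 106 ((635.9826049804688, 19.1068172454834), 19.263490676879883) 0.026207139770977217
scene pail 715 [0.53227364 0.28400006] 0.08952509706433126
((618.4511108398438, -18.22028350830078), (236.53097534179688, 201.6420440673828), 87.6968994140625)
side 68 ((607.243408203125, -51.150264739990234), 17.944948196411133) 0.023991190021639797
side 72 ((633.0426025390625, 22.430688858032227), 20.35753631591797) 0.024063029505247246
side pail 688 [0.52906609 0.28549352] 0.08960853511886187
```

Emit:
{"op": "send_rows", "data": {"rows": [[0,0,-1,0,0,0],[0,0,-1,0,0,0],[0.1,-1.3,0,0,0,0],[0.2,-2.7,0,0,0,0],[0.2,-2.7,0,0,0,0],[0.2,-2.7,0,0,0,0],[0.2,-2.7,0,0,0,0],[0.2,-2.5,0,0,0,0],[0.1,-1.3,0,0,0,0],[0,0,0,0,0,0]]}}

```text
clock: 15.85
position: [0.5787, -0.1615, 0.1443]
eef_rot: [-3.107, 0.461, -0.0]
wrist_force: [0.5, -0.5, -0.9]
width: 0.463
finger_force: 5.8
```

Emit:
{"op": "send_rows", "data": {"rows": [[0,0,0,0,0,-0.06],[0,0,0,0,0,-0.1],[0,0,0,0,0,-0.1],[0,0,0,0,0,-0.1],[0,0,0,0,0,-0.1],[0,0,0,0,0,-0.1],[0,0,0,0,0,-0.1],[0,0,0,0,0,-0.1],[0,0,0,0,0,-0.1],[0,0,0,0,0,-0.1],[0,0,0,0,0,-0.1],[0,0,0,0,0,-0.1],[0,0,0,0,0,-0.1],[0,0,0,0,0,-0.1],[0,0,0,0,0,-0.1],[0,0,0,0,0,-0.1],[0,0,0,0,0,-0.05],[0,0,0,0,0,0],[0,0,0,0,0,0]]}}

```text
clock: 18.23
position: [0.5781, -0.1639, 0.1442]
eef_rot: [2.491, 1.914, -0.001]
wrist_force: [-0.3, 0.3, -0.5]
width: 0.46
finger_force: 5.8
```

```bash
python3 - <<'E'
from h import *
p,Rm=T()
im,P,M,f=cam("wrist"); cv2.imwrite("pics/w5.png",im["pixels"]); z=P[...,2]
L=(P-p)@Rm*1000
m=(abs(P[...,0]-.617)<.08)&(abs(P[...,1]+.019)<.1)&(z>.020)&(z<.032)
n,l,st,c=cv2.connectedComponentsWithStats(m.astype(np.uint8))
for i in range(1,n):
    if st[i,4]>80:
        Q=P[l==i]; cc,r=cv2.minEnclosingCircle(Q[:,:2].astype(np.float32)*1000); print(c[i],st[i,4],cc,r,np.median(Q[:,2]),"tool mm",((np.array([cc[0]/1000,cc[1]/1000,.025])-p)@Rm*1000).round(1))
m=(abs(P[...,0]-.617)<.085)&(abs(P[...,1]+.019)<.12)&(z>.002)&(z<.016)
print("z hist",np.histogram(z[m],bins=14,range=(.002,.016)))
t=(L[...,2]<30)&(L[...,0]>85); 
for s in (-1,1):
    q=L[t&(s*L[...,1]>0)]; print("tip",len(q),np.median(q,0).round(1),q.min(0).round(1),q.max(0).round(1))
print(get_state()["joints"].round(2))
E
```

```text
t 18.23 pos [ 0.5781 -0.1639  0.1442] yaw 75.09 tilt [-6.e-04 -1.e-04 -1.e+00] w 0.46 ff 5.8 F [-0.3  0.3 -0.5]
[278.81087866  50.18619247] 2390 (607.2349243164062, -56.514427185058594) 17.907711029052734 0.024364674790044172 tool mm [111.3   0.6 119.2]
z hist (array([ 280, 2940, 5760, 2363,  444,  510,  222,   17,    8,    8,    2,
          1,    2,    5]), array([0.002, 0.003, 0.004, 0.005, 0.006, 0.007, 0.008, 0.009, 0.01 ,
       0.011, 0.012, 0.013, 0.014, 0.015, 0.016]))
tip 1377 [ 99.1 -24.3   5. ] [ 85.  -27.6  -2.2] [114.9 -20.9  26.5]
tip 1461 [99.2 26.1  5.1] [85.1 22.4 -2.3] [115.   29.6  26.5]
[ 0.77  0.36 -0.65  1.69  0.24  1.17 -0.2 ]
```

View pics/w5.png

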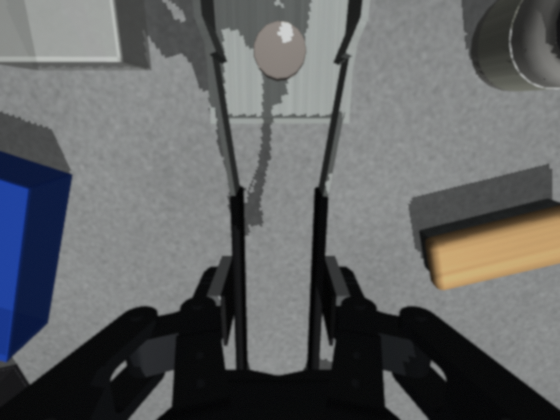

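The wrist view shows tablet_b at (279,50), centred between the tips at (205,25) and (350,25), and the tray lip top at about 8 mm. I'm descending.

Emit:
{"op": "send_rows", "data": {"rows": [[-0.1,0,2,0,0,0],[0,0,2.5,0,0,0],[0,0,2.5,0,0,0],[0,0,1.5,0,0,0],[0,0,1,0,0,0],[0,0,0.8,0,0,0],[0,0,0.4,0,0,0],[0,0,0,0,0,0],[0,0,0,0,0,0],[0,0,0,0,0,0]]}}

```text
clock: 19.52
position: [0.5784, -0.164, 0.0378]
eef_rot: [2.488, 1.917, 0.001]
wrist_force: [-0.0, -0.3, -1.4]
width: 0.459
finger_force: 5.8
```

```bash
python3 - <<'E'
from h import *
p,Rm=T()
im,P,M,f=cam("wrist"); cv2.imwrite("pics/w6.png",im["pixels"]); z=P[...,2]
E
```

```text
t 19.52 pos [ 0.5784 -0.164   0.0378] yaw 75.22 tilt [-2.e-04  9.e-04 -1.e+00] w 0.459 ff 5.8 F [-0.  -0.3 -1.4]
```

View pics/w6.png

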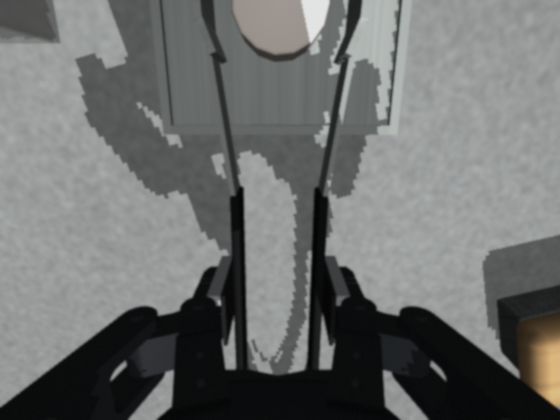

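Tablet_b at (280,20) sits centred between the scoops at (210,20) and (352,20). I go 3 mm lower and close.

Emit:
{"op": "send_rows", "data": {"rows": [[0,0,0.25,0,0,0],[0,0,0,0,0,0]]}}

```text
clock: 19.82
position: [0.5779, -0.1639, 0.0345]
eef_rot: [-2.488, -1.917, 0.001]
wrist_force: [1.5, 0.1, -1.4]
width: 0.461
finger_force: 5.8
```

Emit:
{"op": "send_rows", "data": {"rows": [[0,0,0,0,0,0],[0,0,0,0,0,0],[0,0,0,0,0,0],[0,0,0,0,0,0],[0,0,0,0,0,0],[0,0,0,0,0,0],[0,0,0,0,0,0],[0,0,0,0,0,0]], "jaw": 1, "grip_force": 32}}

```text
clock: 20.82
position: [0.5781, -0.1639, 0.0348]
eef_rot: [2.489, 1.917, -0.0]
wrist_force: [-0.9, 0.1, -0.4]
width: 0.363
finger_force: 32.8
```

```bash
python3 - <<'E'
from h import *
T()
E
```

```text
t 20.82 pos [ 0.5781 -0.1639  0.0348] yaw 75.22 tilt [-1.e-04 -0.e+00 -1.e+00] w 0.363 ff 32.8 F [-0.9  0.1 -0.4]
```

Emit:
{"op": "send_rows", "data": {"rows": [[0,0,-0.4,0,0,0],[0,0,-0.8,0,0,0],[0,0,-1.2,0,0,0],[0,0,-1.6,0,0,0],[0,0,-2,0,0,0],[0,0,-2,0,0,0],[0,0,-2,0,0,0],[0,0,-2,0,0,0],[0,0,-2,0,0,0],[0,0,-2,0,0,0],[0,0,-1.5,0,0,0],[0,0,-1,0,0,0],[0,0,0,0,0,0],[0,0,0,0,0,0]]}}

```text
clock: 22.58
position: [0.5776, -0.1639, 0.219]
eef_rot: [-2.488, -1.917, 0.001]
wrist_force: [0.3, 0.2, -0.8]
width: 0.362
finger_force: 32.9
```

```bash
python3 - <<'E'
from h import *
p,Rm=T()
im,P,M,f=cam("wrist"); L=(P-p)@Rm*1000
m=(L[...,0]>80)&(abs(L[...,1])<15)&(L[...,2]<40); q=L[m]; print("tablet top",len(q),np.median(q,0) if len(q) else 0)
im,P,M,f=cam("scene"); print([(round(d["p"],2),d["centre"],np.nanmedian(P[d["mask"]],0).round(3)) for d in trace("tablet_a",im)])
go([.501,.175,.222])
E
```

```text
t 22.57 pos [ 0.5776 -0.1639  0.219 ] yaw 75.22 tilt [-0.     -0.0014 -1.    ] w 0.362 ff 32.9 F [ 0.3  0.2 -0.8]
tablet top 4650 [102.71024844  -0.20525994  11.2913229 ]
[(0.7, [194.3, 225.7], array([ 0.609, -0.042,  0.208])), (0.66, [265.1, 235.8], array([0.638, 0.025, 0.025]))]
t 22.73 pos [ 0.5777 -0.1638  0.219 ] yaw 75.22 tilt [ 1.0e-04 -1.4e-03 -1.0e+00] w 0.362 ff 32.9 F [ 0.2 -0.4 -2.1]
tool cm [ 30.81 -16.06  -0.28]
```

Emit:
{"op": "send_rows", "data": {"rows": [[0.6,-0.3,0,0,0,0],[1.2,-0.6,0,0,0,0],[1.8,-0.95,0,0,0,0],[2.4,-1.25,0,0,0,0],[2.4,-1.25,0,0,0,0],[2.4,-1.25,0,0,0,0],[2.4,-1.25,0,0,0,0],[2.4,-1.25,0,0,0,0],[2.4,-1.25,0,0,0,0],[2.4,-1.25,0,0,0,0],[2.4,-1.25,0,0,0,0],[2.4,-1.25,0,0,0,0],[2,-1.1,0,0,0,0],[1.6,-0.9,0,0,0,0],[1.2,-0.6,0,0,0,0],[0.8,-0.4,0,0,0,0],[0,0,0,0,0,0],[0,0,0,0,0,0],[0,0,0,0,0,0]]}}

```text
clock: 25.1
position: [0.5013, 0.1742, 0.2197]
eef_rot: [2.49, 1.915, -0.001]
wrist_force: [-0.4, 1.0, -1.5]
width: 0.362
finger_force: 32.8
```

```bash
python3 - <<'E'
from h import *
p,Rm=T()
for c in ["scene","side"]:
    im,P,M,f=cam(c); cv2.imwrite(f"pics/{c}7.png",im["pixels"]); print(c,[(round(d["p"],2),d["centre"],np.nanmedian(P[d["mask"]],0).round(3)) for d in trace("tablet_a",im)])
    m=(P[...,2]>.195)&(P[...,2]<.22)&(abs(P[...,0]-.53)<.04)&(abs(P[...,1]-.285)<.04); print(m.sum(),np.median(P[m],0).round(3))
    q=(abs(P[...,0]-.489)<.09)&(abs(P[...,1]-.047)<.1)&(P[...,2]>.066)&(P[...,2]<.1); print("cover bar",q.sum(),P[q].mean(0).round(3))
im,P,M,f=cam("wrist"); L=(P-p)@Rm*1000
m=(L[...,0]>80)&(abs(L[...,1])<15)&(L[...,2]<40); print("tablet top",m.sum(),np.median(L[m],0))
E
```

```text
t 25.1 pos [0.5013 0.1742 0.2197] yaw 75.14 tilt [-3.e-04 -1.e-04 -1.e+00] w 0.362 ff 32.8 F [-0.4  1.  -1.5]
scene [(0.52, [267.1, 235.0], array([0.64 , 0.024, 0.024])), (0.47, [237.4, 349.6], array([0.533, 0.293, 0.21 ]))]
404 [0.535 0.284 0.21 ]
cover bar 138 [0.493 0.05  0.08 ]
side [(0.44, [223.1, 235.2], array([0.63 , 0.025, 0.023]))]
473 [0.522 0.281 0.209]
cover bar 114 [0.485 0.052 0.079]
tablet top 4582 [103.22894636  -0.1471925   11.15692658]
```

View pics/scene7.png

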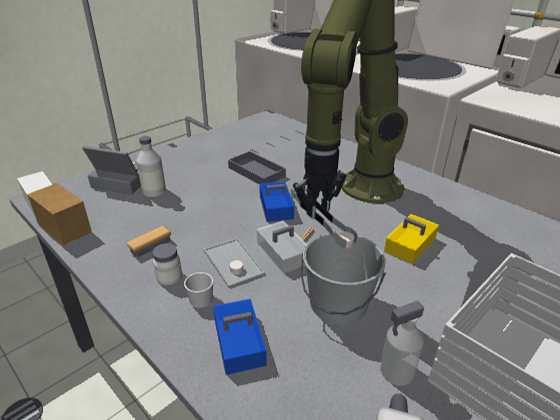

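The tablet is held over the pail mouth at (348,240). The other tablet is in the tray at (236,267), and the cover stands beside the tray at (285,245). I'm handing the job in.

```bash
python3 -c "
from rig import *
print(job_done())"
```

```text
the job is handed in; nothing more can be done
None
```

I handed the job in at about 25 s: tablet_b was held in the tongs over the middle of the pail's mouth, about 40 mm above the rim; tablet_a was still in the tray, and the cover stood flat beside it. The hand-in call gave no verdict.

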